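Lever a heavy lab stand up onto its tilt foot

ROBOT

A 6-joint arm with a two-finger parallel gripper is mounted at the origin on the work surface. World frame = base frame: x ahead of the robot, y to its left, z up, the work surface at z = 0. Lengths are in m, angles in rad, forces in N, time in s.
With the tool pointing down it reaches from about 0.4 to 0.925 m from the base axis. Payload 3.4 kg.
Tool frame: the origin (TCP) lies at the very end of the fingers, on their centre line; the grasp point (between the pads) lies 19 mm behind it; z points along the fingers, y is the direction in which the jaws open and shut (so a half turn about z gives the same grasp; the last joint's range is limited). The gripper opens to 85 mm and grips with 20 to 120 N. Pads are 22 mm wide; open, the fingers measure 114 mm over their backs; the gripper's body (76 mm by 85 mm) begins 54 mm behind the grasp point. The pads swing forward as they close: fully open they stand 13 mm farther back than shut.
Start: joints at [1.103, 0.307, 1.506, -0, 1.328, -0.073], TCP at [0.221, 0.531, 0.231] pointing down, gripper open.
Joint ranges: [-3.12, 3.12], [-1.05, 2.28], [0.14, 2.33], [-1.42, 4.57], [0.1, 2.73], [-2.68, 2.68]. Speed limits (rad/s): [2.57, 2.57, 3.14, 3.14, 3.14, 3.14].

INTERFACE

Orientations are given as a unit quaternion [x, y, z, w].
In Python, from rig import r, viewer gives the robot as it stands. The module is installed in compiled form; this text tells all that it offers.
- The arm moves only by the tool send_rows, never from a script. Its argument "plan" is text: rows parted by semicolons, each of 7 numbers parted by spaces: the shift along the tool's x, y, z in m, then the turn, a rotation vector about the tool's x, y, z in rad, then the gripper command: -1 is fully open, 1 is shut, values between are in proportion. A call has 1 to 12 rows; each row is the pose to reach, as a shift and turn from the pose measured when the call began, along the tool's axes at that moment; what a row does not reach only later rows make up. A row lasts 1/10 s, in which the tool goes at most 50 mm and 8.59 degrees, less where a joint would pass 70% of its speed; a pose out of reach is approached as far as the arm can. A call with a gripper value outside its range is refused whole. The fingers move at their own pace and stop on an object; the grip force is fixed at half the most. Time passes only in rows, so rows that repeat a pose let the fingers close. It gives the time, the measured TCP pose, the force and the opening at its end, in the units of the state.
- r.read_state(): the state, without advancing time (a new reading comes with each control period).
- viewer.capture(name): name is "scene" or "top"; returns a dict with "frame" (384x512x3 uint8, red, green, blue), "fx", "fy", "cx", "cy" (pixels), "k1" (the pictures are not rectified: a ray, as slopes to the right and down, at radius r is drawn at 1 + k1 r^2 times it, then the intrinsics apply), "R" (3x3) and "t" (3): a world point X has camera coordinates R X + t. Camera axes: x right, y down, z forward; pixel columns grow to the right and rows downward; lengths in m; the calibration is good to about 2 mm. A picture is of the moment at which its call begins. There is no depth.
- r.sign_off(): hands the job in, once; it reports no verdict.
The state is a dict: "time": time; "q": joint angles; "dq": joint speeds; "joint_torque": joint torques, N m; "tool_pos": TCP position; "eef_rot": TCP orientation; "force": force on the tool from outside, world axes, zero at the start; "moment": the same for the moment, N m; "opening": finger opening in m.
Only numpy, scipy, OpenCV 4.12 (cv2) and the standard library are available. Lean on these libraries where they do the work, as an engineer would, in place of code of your own. Each camera call takes 0.05 s, during which the arm holds its last target.

TASK

The heavy green stand has to be propped up at the front on its yellow spring foot. Press down the orange grip of the pry bar that reaches under the green stand until the foot swings fully in beneath the front edge, then let the bar go so that the stand rests on its foot. Do it with the bar, without touching the stand itself; leave the bar lying across its block, and leave the grey stand alone.

Things in the scene. Friction and masses are not known exactly. Their poses are not given: they have to be found in the camera images.
- green_stand: Short rod stand, 3.6 to 5 kg, loose: green base plate 150 x 150 mm, top 40 mm and underside 16 mm above the bench on four rubber feet; steel rod, top at 222 mm, 30 mm behind the plate's centre. Origin: on the bench under the middle of the front edge; x to the back (plate from x = 0 to 150 mm), z up. Starts level.
- green_foot (a joint): The green stand's tilt foot: two yellow legs (34 mm long, 100 mm apart) hinged at the front edge, sprung inwards. 0 rad: splayed forward on the bench (start). They follow as the front is levered up and snap to their stop at 1.34 rad once it has risen 17 mm (bar just below level); the stand then rests on them, tilted 6 degrees. Let go too early it sinks or hangs on splayed legs: press again.
- green_bar: Loose steel pry bar, 24 x 8 x 275 mm, 0.45 kg, toe under the green stand's front edge, lying over a fixed dark steel block whose ridge is 22 mm high, 55 mm before the stand's front edge; side cheeks guide it. Origin: its underside, on the ridge; x to the toe (ends at +75 mm; free end -200 mm), z out of its top. Starts sloping up 15 degrees to the free end.
- green_grip (a point): Middle of the top face of the orange grip (70 mm along the bar, 34 mm wide, 14 mm thick) on the free end of the green stand's bar, 165 mm from the ridge; axes as the bar's. Starts 75 mm above the bench; 33 mm when level; 14 mm when the grip meets the bench. 5 to 13 N pressed down here lifts the stand. Pressing to the bench does no harm. Let go, the bar stays on its block.
- grey_stand: A twin of the green stand painted grey, with its own bar and block just like the others, standing to the other side: leave them alone. Origin and axes as for the green stand.
There are look-alikes about, which are no part of the job. There is more than one size of the green_stand; the job needs the middle-sized.

How it is judged:
On the way:
1. the bar lifts the front of the green stand clear: stand tilted by more than 0.08 rad with the bar pushing under it (angle between green_stand's own z axis and vertical above 0.08 rad and contact force between green_bar and green_stand above 2 N), for 0.1 s.
At the end, for the whole second after the job is handed in: Green stand at rest on its tilt foot (foot above 1.2 rad), tilted 0.07 to 0.15 rad, front edge within 40 mm of its start; its bar at rest over the block (origin 90 to 160 mm before the stand's centre, within 30 mm sideways); grey stand level within 0.035 rad, within 15 mm of its start (value of joint green_foot above 1.2 rad and angle between green_stand's own z axis and vertical between 0.07 and 0.15 rad and distance of green_stand from where it was at the start of the episode below 0.04 m and linear speed of green_stand below 0.01 m/s and linear speed of green_bar below 0.02 m/s and x of green_bar in the frame of green_stand between -0.085 and -0.025 m and y of green_bar in the frame of green_stand between -0.03 and 0.03 m and distance of grey_stand from where it was at the start of the episode below 0.015 m and angle between grey_stand's own z axis and vertical below 0.035 rad); the robot touches nothing.
It fails at once if the robot touches the green stand itself (contact force between any of the fingers, the arm and green_stand above 2 N).
It fails at once if the grey stand is levered up or pushed away (angle between grey_stand's own z axis and vertical above 0.035 rad or distance of grey_stand from where it was at the start of the episode above 0.015 m).
It also fails if it takes over 37 s, if anything falls off the work surface, if the arm or the gripper's body presses on something with over 40 N, if the wrist force passes 120 N, or if a joint passes its speed limit or range.

## Working session

There is one attempt and no reset: what is moved stays moved. The work goes in short steps, Python scripts to look and compute and a tool call to move; the robot and the scene stay as the last step left them, time stands still between calls to the robot, and variables do not carry over. Pictures are saved under pics/ and viewed, and the job is handed in when it is done.

Besides the shell and the picture viewer there is one more tool, called after ">>>" as name(argument=value, ...), one argument or row to a line, values as JSON. send_rows: Moves the arm, as the interface text tells. Its arguments: {"type":"object","properties":{"plan":{"type":"string"}},"required":["plan"]}

```bash
mkdir -p pics; python3 - <<'E'
from rig import r, viewer
import cv2,pickle
for n in("scene","top"):
    c=viewer.capture(n); pickle.dump(c,open(n+".pkl","wb"))
    cv2.imwrite(f"pics/{n}0.png",cv2.resize(c["frame"][:,:,::-1],(800,600),interpolation=cv2.INTER_CUBIC))
    print({k:v for k,v in c.items() if k!="frame"})
s=r.read_state();print(s)
E
```

```text
{'fx': 418.43245687895416, 'fy': 418.43245687895416, 'cx': 251.88177902551033, 'cy': 197.35171477344582, 'k1': -0.1087967396237793, 'R': array([[-0.0580329 ,  0.99830817,  0.00360277],
       [ 0.8277477 ,  0.05013485, -0.5588562 ],
       [-0.55809133, -0.02944986, -0.82925676]]), 't': array([ 0.08286038, -0.39377344,  1.49221221])}
{'fx': 464.32029009768985, 'fy': 464.32029009768985, 'cx': 245.94013137178771, 'cy': 186.95927826490092, 'k1': -0.13918948667480882, 'R': array([[-0.00402644, -0.99989648, -0.0138138 ],
       [-0.99732297,  0.00502389, -0.07294962],
       [ 0.07301147,  0.01348309, -0.99723996]]), 't': array([-0.06064615,  0.52358755,  1.24978592])}
{'time': 0.1, 'q': array([ 1.10349748e+00,  3.07509413e-01,  1.50753342e+00, -1.42399160e-05,
        1.32841004e+00, -7.34976783e-02]), 'dq': array([-0.00039485, -0.00057577, -0.00388778, -0.0002769 , -0.00163081,
        0.0018134 ]), 'joint_torque': array([ 1.25008337e-03, -4.58527064e+01, -2.52608317e+01, -3.46852430e-04,
        5.50265177e-03,  4.32416573e-05]), 'tool_pos': array([0.2203725 , 0.5304182 , 0.23047025]), 'eef_rot': array([ 1.95628980e-01,  9.80677540e-01, -8.98157328e-04, -2.41786702e-04]), 'force': array([0.34910554, 0.10512967, 0.31826527]), 'moment': array([-0.07142241, -0.00965286,  0.03700591]), 'opening': 0.08528658634158146}
```

View pics/scene0.png

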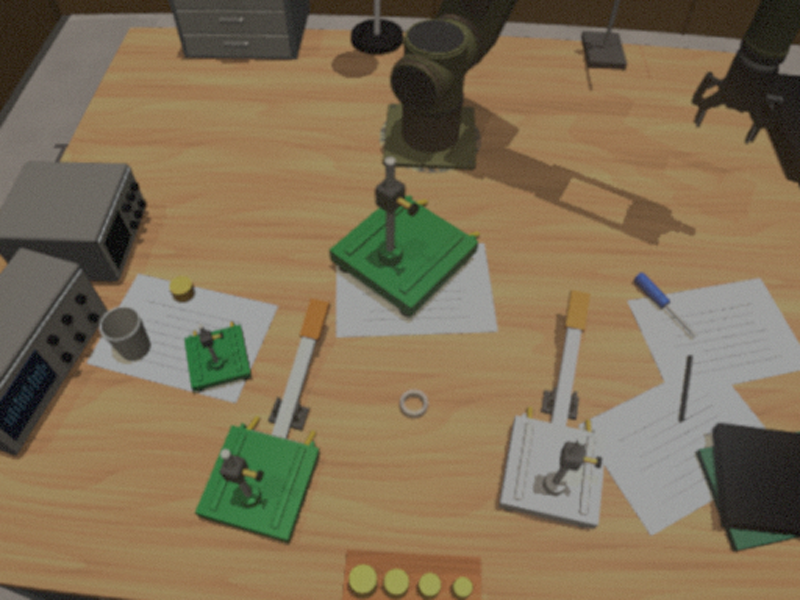

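View pics/top0.png

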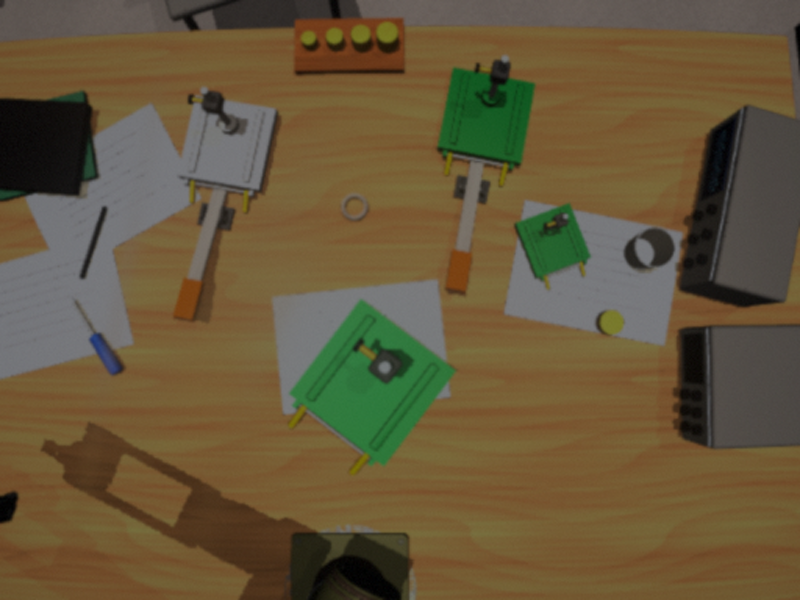

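The scene view shows the middle-sized green stand with its bar at around (260,480), with its orange grip at around (315,320). In the top view the stand is at (485,118) and the grip at (458,270). The large and small green stands have no bar. Next I'll measure the grip and the stand.

```bash
cat > h.py <<'E'
import numpy as np,cv2,pickle
def ray(c,u,v):
    K=np.array([[c["fx"],0,c["cx"]],[0,c["fy"],c["cy"]],[0,0,1]])
    p=cv2.undistortPoints(np.array([[[u,v]]],float),K,np.array([c["k1"],0,0,0]))[0,0]
    R=c["R"];o=-R.T@c["t"];d=R.T@np.array([p[0],p[1],1]);return o,d
def onz(c,u,v,z):
    o,d=ray(c,u,v);return o+d*(z-o[2])/d[2]
def tri(c1,p1,c2,p2):
    o1,d1=ray(c1,*p1);o2,d2=ray(c2,*p2)
    A=np.stack([d1,-d2],1);s=np.linalg.lstsq(A,o2-o1,rcond=None)[0]
    a=o1+s[0]*d1;b=o2+s[1]*d2;return (a+b)/2,np.linalg.norm(a-b)
E
python3 - <<'E'
from h import *
S=pickle.load(open("scene.pkl","rb"));T=pickle.load(open("top.pkl","rb"))
k=.64
def blob(c,x0,y0,x1,y1):
    h=cv2.cvtColor(c["frame"],cv2.COLOR_RGB2HSV)
    m=((h[...,0]<16)&(h[...,1]>190)&(h[...,2]>70)).astype(np.uint8)
    m2=np.zeros_like(m);m2[y0:y1,x0:x1]=m[y0:y1,x0:x1]
    n,l,st,ce=cv2.connectedComponentsWithStats(m2);i=1+np.argmax(st[1:,4])
    ys,xs=np.where(l==i)
    return st[i],ce[i],cv2.minAreaRect(np.stack([xs,ys],1).astype(np.float32)),h
for c,b in((S,(185,180,220,230)),(T,(275,150,312,195))):
    st,ce,mr,h=blob(c,*b);print(st,ce,mr,cv2.boxPoints(mr).round(1).tolist())
    x,y=ce;print(h[int(y),int(x)])
ce1=blob(S,185,180,220,230)[1];ce2=blob(T,275,150,312,195)[1]
print("tri",tri(S,ce1,T,ce2))
print("top z=.07",onz(T,*ce2,.07),onz(S,*ce1,.07))
# stand plate top corners (top view 800px), z=.04
for u,v in((438,156),(521,167),(535,82),(454,68)):print(onz(T,u*k,v*k,.04))
for u,v in((240,425),(319,455),(290,538),(198,512)):print("s",onz(S,u*k,v*k,.04))
# bar at toe / ridge
print("bar near stand",onz(T,477*k,163*k,.025),"ridge",onz(T,471*k,190*k,.03))
for n,c,b in(("s",S,(100,180,240,360)),("t",T,(260,30,360,200))):
    cv2.imwrite(f"pics/{n}crop.png",cv2.resize(c["frame"][b[1]:b[3],b[0]:b[2],::-1],None,fx=3.3,fy=3.3,interpolation=cv2.INTER_CUBIC))
E
```

```text
Traceback (most recent call last):
ValueError: attempt to get argmax of an empty sequence
```

```bash
python3 - <<'E'
from h import *
S=pickle.load(open("scene.pkl","rb"));T=pickle.load(open("top.pkl","rb"))
k=.64
for c,p in((S,(201,204)),(T,(293,173)),(T,(250,200)),(S,(230,210))): print(cv2.cvtColor(c["frame"],cv2.COLOR_RGB2HSV)[p[1]-1:p[1]+2,p[0]-1:p[0]+2].reshape(-1,3).mean(0))
for u,v in((438,156),(521,167),(535,82),(454,68)):print(onz(T,u*k,v*k,.04))
for u,v in((240,425),(319,455),(290,538),(198,512)):print("s",onz(S,u*k,v*k,.04))
print("bar near stand",onz(T,477*k,163*k,.025),"ridge",onz(T,471*k,190*k,.03))
print("grip tri",tri(S,(315*k,320*k),T,(458*k,270*k)),onz(S,315*k,320*k,.075),onz(T,458*k,270*k,.075))
for n,c,b in(("s",S,(100,180,240,360)),("t",T,(260,30,360,200))):
    cv2.imwrite(f"pics/{n}crop.png",cv2.resize(c["frame"][b[1]:b[3],b[0]:b[2],::-1],None,fx=3.3,fy=3.3,interpolation=cv2.INTER_CUBIC))
E
```

```text
[ 15.44444444 166.44444444 157.11111111]
[ 14.         216.66666667 122.88888889]
[100.55555556   7.55555556 123.77777778]
[ 35.88888889   3.66666667 159.33333333]
[ 0.7602996  -0.15835231  0.04      ]
[ 0.74043716 -0.30384606  0.04      ]
[ 0.89634065 -0.33378695  0.04      ]
[ 0.92196115 -0.18928895  0.04      ]
s [ 0.74867341 -0.28900863  0.04      ]
s [ 0.79100397 -0.15475689  0.04      ]
s [ 0.92335588 -0.18262531  0.04      ]
s [ 0.89513207 -0.32777003  0.04      ]
bar near stand [ 0.75139254 -0.22830676  0.025     ] ridge [ 0.70156315 -0.21622181  0.03      ]
grip tri (array([ 0.55651763, -0.18773852,  0.06673172]), np.float64(0.000774626362830101)) [ 0.56177833 -0.18588458  0.075     ] [ 0.55571198 -0.18739083  0.075     ]
```

```bash
sleep 1
```

```text
(no output)
```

View pics/tcrop.png

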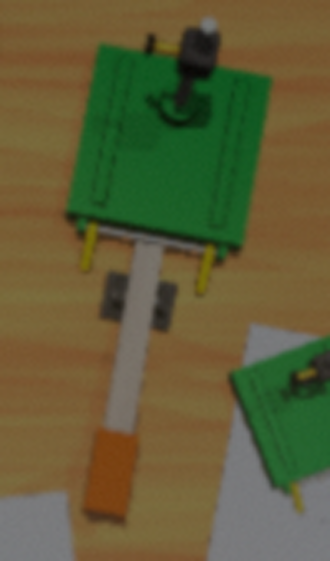

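View pics/scrop.png

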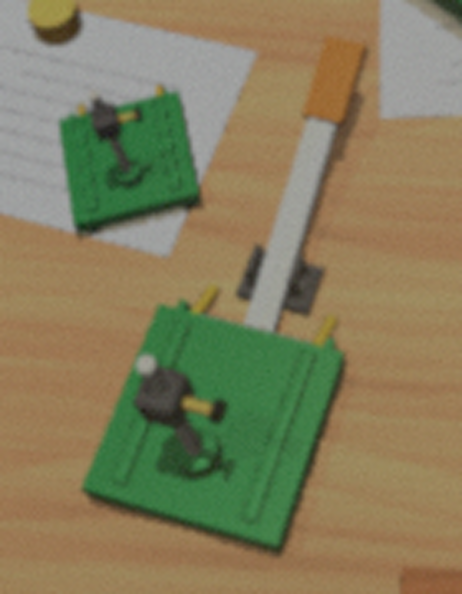

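The crops show the bar running from the grip, over the block, to the middle of the green stand's front edge. The geometry fits to within about 10 mm. Next I'll check the large stand's rod, which is near the arm's path, and refine the grip position from its edges.

```bash
python3 - <<'E'
from h import *
S=pickle.load(open("scene.pkl","rb"));T=pickle.load(open("top.pkl","rb"))
k=.64
print("big rod head",tri(S,(390*k,162*k),T,(385*k,367*k)))
tc=lambda u,v:(260+u/3.3-.35,30+v/3.3-.35); sc=lambda u,v:(100+u/3.3-.35,180+v/3.3-.35)
# grip inner-end corners & outer-end corners (top face)
for s,t in(((308,114),(138,434)),((344,124),(97,430)),((327,38),(126,516)),((365,46),(84,509))):print(tri(S,sc(*s),T,tc(*t)))
C=dict(inL=0)
print("front corners",onz(T,*tc(70,213),.04),onz(T,*tc(241,248),.04),"S",onz(S,*sc(158,306),.04),onz(S,*sc(342,352),.04))
E
```

```text
big rod head (array([ 0.40109876, -0.06685933,  0.2962083 ]), np.float64(0.0009537122142834448))
(array([ 0.58720485, -0.20877674,  0.06586378]), np.float64(0.003846887337008829))
(array([ 0.59149152, -0.17784747,  0.06041253]), np.float64(0.0008810907070402598))
(array([ 0.52065734, -0.19873298,  0.07900488]), np.float64(0.00035109137869993365))
(array([ 0.52643979, -0.16602493,  0.0785651 ]), np.float64(0.0003883567666350673))
front corners [ 0.77618571 -0.16005295  0.04      ] [ 0.74626671 -0.30190689  0.04      ] S [ 0.75078943 -0.30432964  0.04      ] [ 0.77841896 -0.15841403  0.04      ]
```

The grip top centre is at about (0.557, -0.188, 0.07), against an expected height of 0.075. The large stand's rod reaches 0.30 m, so I'll go around it. First move: waypoint (0.56, 0.10, 0.33) with the fingers shut.

>>> send_rows(
  plan="-0.04 -0.022 -0.02 0 0 0 1;-0.08 -0.044 -0.04 0 0 0 1;-0.12 -0.066 -0.06 0 0 0 1;-0.16 -0.089 -0.08 0 0 0 1;-0.20 -0.111 -0.10 0 0 0 1;-0.24 -0.133 -0.10 0 0 0 1;-0.28 -0.155 -0.10 0 0 0 1;-0.32 -0.178 -0.10 0 0 0 1;-0.36 -0.2 -0.10 0 0 0 1;-0.40 -0.222 -0.10 0 0 0 1;-0.44 -0.244 -0.10 0 0 0 1;-0.479 -0.266 -0.10 0 0 0 1",
)

```text
time: 1.3
tool_pos: [0.5614, 0.0994, 0.3304]
eef_rot: [0.196, 0.981, -0.001, -0.001]
force: [0.7, 0.2, -0.2]
opening: -0.0
```

>>> send_rows(
  plan="-0.018 -0.042 0 0 0 0 1;-0.036 -0.084 0 0 0 0 1;-0.054 -0.127 0 0 0 0 1;-0.072 -0.17 0 0 0 0 1;-0.09 -0.213 0.02 0 0 0 1;-0.108 -0.264 0.05 0 0 0 1;-0.108 -0.264 0.10 0 0 0 1;-0.108 -0.264 0.14 0 0 0 1;-0.108 -0.264 0.18 0 0 0 1;-0.108 -0.264 0.21 0 0 0 1;-0.108 -0.264 0.225 0 0 0 1;-0.108 -0.264 0.225 0 0 0 1",
)

```text
time: 2.5
tool_pos: [0.5568, -0.1853, 0.1026]
eef_rot: [0.196, 0.981, -0.0, -0.004]
force: [-0.6, -0.4, 0.2]
opening: -0.0002
```

```bash
cat > snap.py <<'E'
import sys
from h import *
from rig import r,viewer
t=sys.argv[1]
S=viewer.capture("scene");T=viewer.capture("top")
pickle.dump(S,open("scene.pkl","wb"));pickle.dump(T,open("top.pkl","wb"))
a=cv2.resize(S["frame"][170:360,100:260,::-1],(400,475),interpolation=cv2.INTER_CUBIC)
b=cv2.resize(T["frame"][20:210,240:400,::-1],(400,475),interpolation=cv2.INTER_CUBIC)
cv2.imwrite(f"pics/{t}.png",np.hstack([a,b]))
s=r.read_state();print(s["time"],s["tool_pos"],s["force"])
E
python3 snap.py a1
```

```text
2.6 [ 0.55938542 -0.18619293  0.10577794] [-0.16738985  0.27950637  0.09699428]
```

View pics/a1.png

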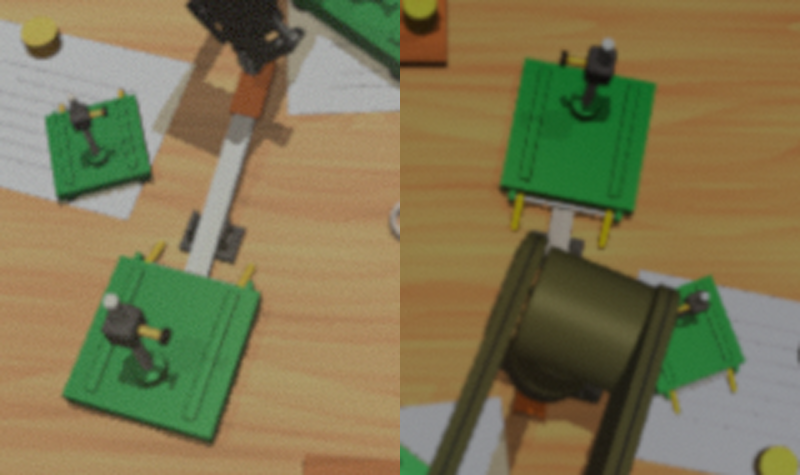

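The left view shows the shut fingertips at (250,70), directly over the grip. I'll press down slowly along the grip's arc.

>>> send_rows(
  plan="0 0 0.015 0 0 0 1;0 0 0.027 0 0 0 1;0.001 0 0.034 0 0 0 1;0.002 0 0.04 0 0 0 1;0.003 -0.001 0.046 0 0 0 1;0.004 -0.001 0.052 0 0 0 1;0.005 -0.001 0.058 0 0 0 1;0.006 -0.001 0.063 0 0 0 1;0.007 -0.002 0.067 0 0 0 1;0.007 -0.002 0.07 0 0 0 1",
)

```text
time: 3.6
tool_pos: [0.5519, -0.1853, 0.0371]
eef_rot: [0.196, 0.981, -0.001, -0.001]
force: [-4.2, 1.0, 10.9]
opening: -0.0001
```

```bash
python3 snap.py a2
```

```text
3.7 [ 0.55188938 -0.18532658  0.03696254] [-2.3057737   1.22227627  8.34253821]
```

View pics/a2.png

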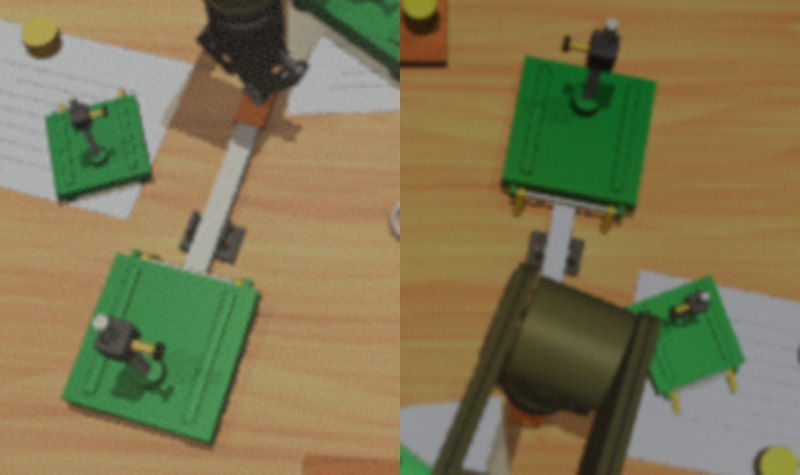

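The bar is carrying the load at 8–11 N. The front is rising, and the legs at (520,200) and (608,218) on the right are swinging in. I'll press further.

>>> send_rows(
  plan="0 0 0.004 0 0 0 1;0 0 0.008 0 0 0 1;0 0 0.012 0 0 0 1;0 0 0.016 0 0 0 1;0 0 0.019 0 0 0 1;0 0 0.019 0 0 0 1;0 0 0.019 0 0 0 1;0 0 0.019 0 0 0 1",
)

```text
time: 4.5
tool_pos: [0.5512, -0.1852, 0.0195]
eef_rot: [0.196, 0.981, -0.001, -0.001]
force: [-4.0, 0.8, 10.7]
opening: -0.0006
```

```bash
python3 snap.py a3
```

```text
4.6 [ 0.55122906 -0.1851702   0.01955161] [-3.87953407  1.02442328 11.73537796]
```

View pics/a3.png

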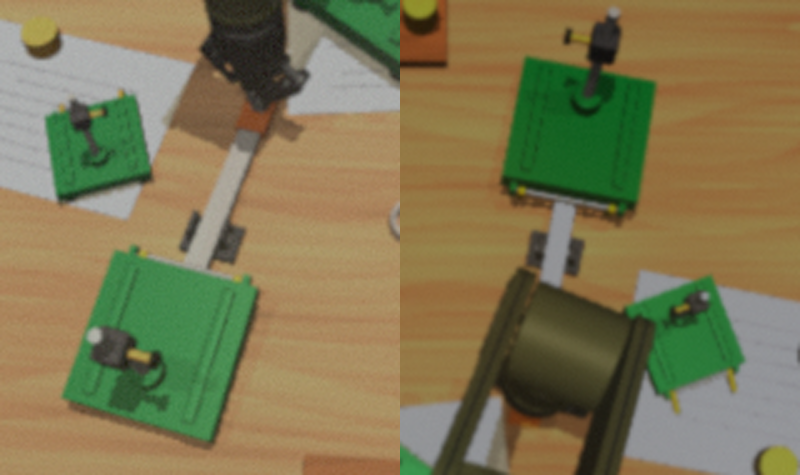

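The legs are now beneath the front edge: only small yellow spots remain, at (515,190) and (612,208). I'll release slowly, reversing the arc.

>>> send_rows(
  plan="0 0 -0.004 0 0 0 1;0 0 -0.008 0 0 0 1;-0.001 0 -0.012 0 0 0 1;-0.001 0 -0.018 0 0 0 1;-0.002 0 -0.026 0 0 0 1;-0.003 0 -0.036 0 0 0 1;-0.004 0 -0.05 0 0 0 1;-0.004 0 -0.075 0 0 0 1;-0.004 0 -0.11 0 0 0 1;-0.004 0 -0.15 0 0 0 1;-0.004 0 -0.20 0 0 0 1;-0.004 0 -0.25 0 0 0 1",
)

```text
time: 5.8
tool_pos: [0.5551, -0.1861, 0.2717]
eef_rot: [0.196, 0.981, -0.001, -0.001]
force: [0.4, -0.9, 0.2]
opening: -0.0001
```

```bash
python3 snap.py a4
```

```text
5.9 [ 0.56002031 -0.18813421  0.27870696] [ 1.17715417e+00  4.21001653e-01 -8.20838934e-04]
```

View pics/a4.png

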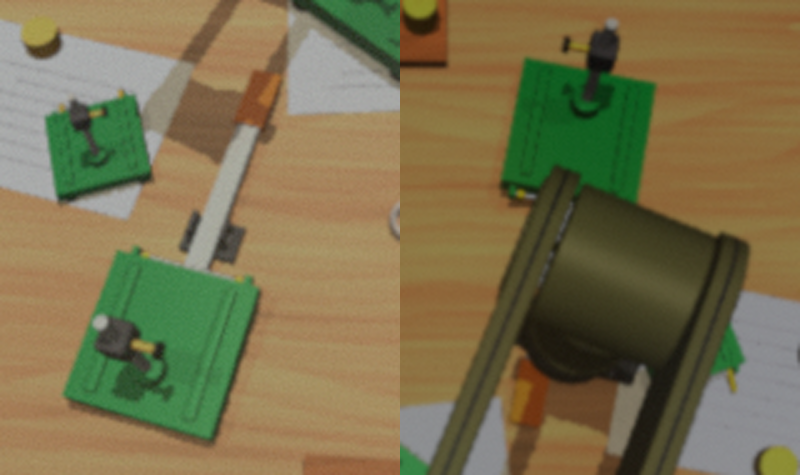

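The stand is still tilted and the bar is lying on its block. I'll clear the view and check.

>>> send_rows(
  plan="0 0 -0.04 0 0 0 1;0.018 0.042 -0.08 0 0 0 1;0.036 0.084 -0.08 0 0 0 1;0.054 0.127 -0.08 0 0 0 1;0.072 0.17 -0.08 0 0 0 1;0.09 0.21 -0.08 0 0 0 1;0.105 0.25 -0.08 0 0 0 1;0.105 0.25 -0.08 0 0 0 1;0.105 0.25 -0.08 0 0 0 1;0.105 0.25 -0.08 0 0 0 1",
)

```text
time: 6.9
tool_pos: [0.5579, 0.0829, 0.3565]
eef_rot: [0.196, 0.981, -0.003, 0.007]
force: [-0.5, -0.8, 0.6]
opening: -0.0003
```

```bash
python3 snap.py a5; python3 - <<'E'
import cv2,pickle
S=pickle.load(open("scene.pkl","rb"));cv2.imwrite("pics/full5.png",cv2.resize(S["frame"][:,:,::-1],(800,600),interpolation=cv2.INTER_CUBIC))
E
```

```text
7.0 [0.55797101 0.08232586 0.35653781] [-0.02051428  0.21568405 -0.0371271 ]
```

View pics/a5.png

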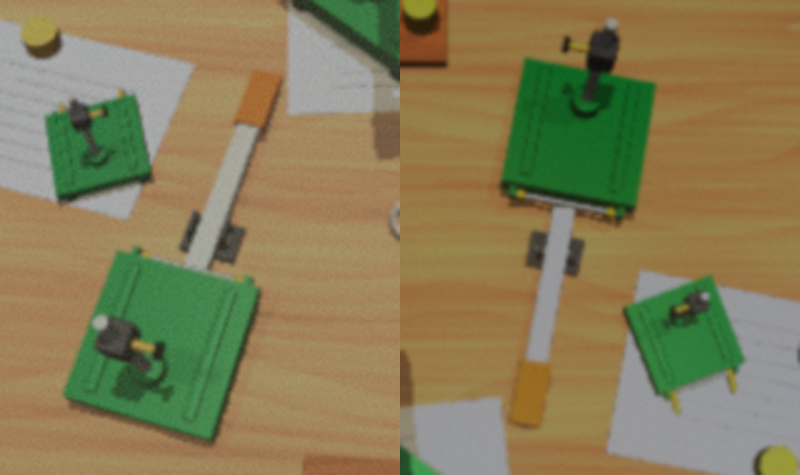

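View pics/full5.png

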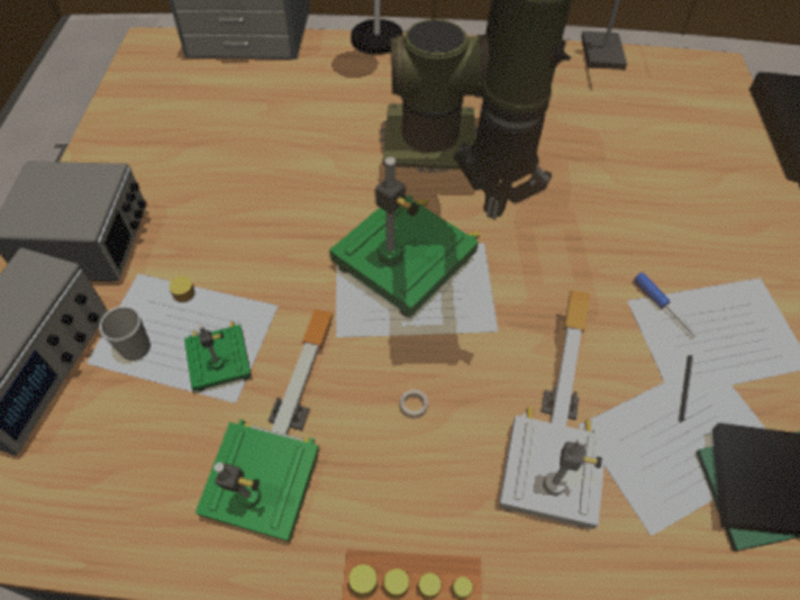

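Both legs are tucked in, the bar lies straight across the block, and the grey stand is unchanged. Next I'll estimate the tilt from the rod tip, compared with the start.

```bash
python3 - <<'E'
from h import *
S=pickle.load(open("scene.pkl","rb"));T=pickle.load(open("top.pkl","rb"))
s=lambda u,v:(100+u*.4-.3,170+v*.4-.3);t=lambda u,v:(240+(u-400)*.4-.3,20+v*.4-.3)
a,e=tri(S,s(110,300),T,t(607,45));b,f=tri(S,s(101,323),T,t(612,26))
print(a,e,b,f,"tilt~",np.linalg.norm((b-a)[:2])/.22)
print("front L/R height",tri(S,s(120,252),T,t(632,212)),tri(S,s(258,290),T,t(502,188)))
print("grip",tri(S,s(258,100),T,t(530,393)))
E
```

```text
[ 0.86542832 -0.25108864  0.2214777 ] 0.001818431825009206 [ 0.88496554 -0.25581041  0.22053319] 5.715747113085018e-05 tilt~ 0.09136227177683373
front L/R height (array([ 0.746733  , -0.30247304,  0.04279619]), np.float64(0.003072758421874917)) (array([ 0.77531798, -0.15969241,  0.03618014]), np.float64(0.000839248898208669))
grip (array([ 0.54922349, -0.18774331,  0.03035842]), np.float64(0.0007676860908717649))
```

```bash
python3 - <<'E'
from h import *
from rig import viewer
S=viewer.capture("scene");T=viewer.capture("top")
a=cv2.resize(S["frame"][262:302,135:210,::-1],(800,290),interpolation=cv2.INTER_CUBIC)
b=cv2.resize(T["frame"][85:125,275:350,::-1],(800,290),interpolation=cv2.INTER_CUBIC)
cv2.imwrite("pics/legs.png",cv2.convertScaleAbs(np.vstack([a,b]),alpha=1.4))
E
```

```text
(no output)
```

View pics/legs.png

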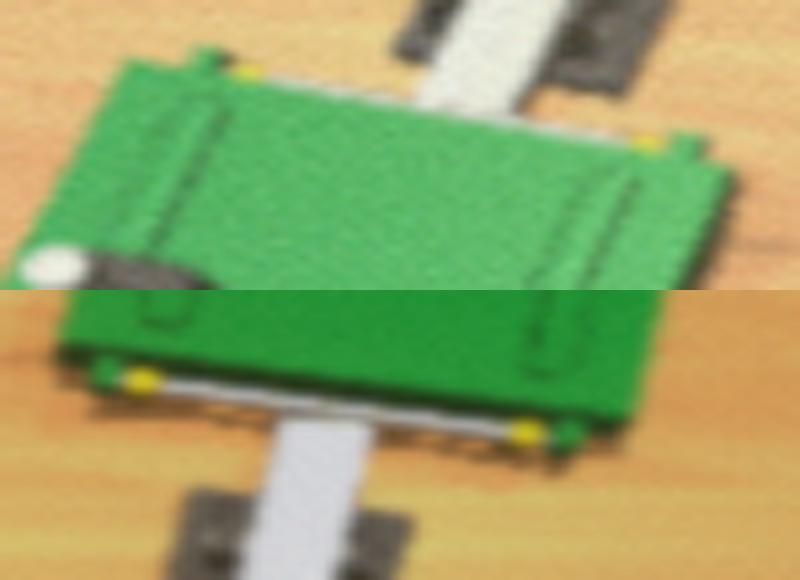

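In the zoom only the hinge ends of both legs show, at (140,380) and (527,432), so the legs stand beneath the edge. I'm handing the job in.

```bash
python3 -c "
from rig import r
r.sign_off();print(r.read_state()['time'])"
```

```text
the job is handed in; nothing more can be done
the job is handed in; nothing more can be done
```

I pressed the grip of the middle-sized green stand's bar down with shut fingers, to a grip height of about 20 mm at about 11 N. Then I let it up slowly, moved the arm clear and handed the job in at about 7 s.

**Last checks**
- **Foot:** both yellow legs are tucked in under the front edge. I judged this from the pictures, as the joint angle can't be read.
- **Tilt:** the rod tip moved by an amount that gives about 0.09 rad. That is inside the 0.07–0.15 window but a little under the nominal 0.105. A few millimetres of picture error would explain the difference.
- **Bar:** it lies straight across its block, with the grip about 30 mm above the bench.
- **Grey stand:** it looks unmoved in the pictures; I did not measure it.
- **Arm:** it was well clear of everything, with the force reading near zero.

**Disagreements:** the first height measured for the grip was about 4–8 mm under the stated 75 mm. The two front corners of the stand came out at 43 and 36 mm, which is too rough to confirm how far the front had risen.

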